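Change the bench air over to the other valve

ROBOT

A 6-joint arm with a two-finger parallel gripper is mounted at the origin on the work surface. World frame = base frame: x ahead of the robot, y to its left, z up, the work surface at z = 0. Lengths are in mm, angles in rad, forces in N, time in s.
With the tool pointing down it reaches from about 275 to 775 mm from the base axis. Payload 14.6 kg.
Tool frame: the origin (TCP) lies midway between the tips of the shut fingers; the grasp point (between the pads) lies 19 mm behind it (hold_point_z is the distance from the TCP to the grasp point, in mm); y points along the fingers, z is the direction in which the jaws open and shut, and the axes are right-handed (so a half turn about y gives the same grasp; the last joint's range is limited). The gripper opens to 85 mm and grips with 20 to 120 N. Pads are 22 mm wide; open, the fingers measure 114 mm over their backs; the gripper's body (76 mm by 85 mm) begins 54 mm behind the grasp point. The pads swing forward as they close: fully open they stand 13 mm farther back than shut.
Start: joints at [-1.461, 0.263, -0.048, 1.259, 0, 1.415], TCP at [137.394, -506.706, 231.278] pointing down, gripper open.
Joint ranges: [-2.65, 2.65], [-0.89, 1.7], [-1.18, 1.37], [-2.13, 2.11], [-1.35, 1.29], [-3.14, 3.14]. Speed limits (rad/s): [1.89, 1.89, 2.57, 2.79, 3.14, 3.14].

INTERFACE

Orientations are given as a rotation vector (axis times angle).
In Python, from workcell import * gives the robot as it stands. The module is installed in compiled form; this text tells all that it offers.
- The arm moves only by the tool carry_out, never from a script. Its argument "deltas" is text: rows parted by semicolons, each of 4 numbers parted by spaces: the shift along the tool's x, y, z as a fraction of full scale, then the turn about the tool's y as a fraction of full scale. A call has 1 to 5 rows; each row is the pose to reach, as a shift and turn from the pose commanded when the call began, along the tool's axes at that moment; what a row does not reach only later rows make up. Full scale, the value 1, is 0.3 m for a shift and pi/4 rad for a turn. A row lasts 1/10 s, in which the tool goes at most 50 mm and 8.59 degrees, less where a joint would pass 70% of its speed; a pose out of reach is approached as far as the arm can. A call with a number of a shift or a turn outside -1 to 1 is refused whole. A call with a gripper value outside its range is refused whole. "fingers" is the closure, from -1 (fully open) to 1 (shut), set as the call begins (left out, the last holds). The fingers move at their own pace and stop on an object; "grip_force" is the grip in N (left out, the last holds). Time passes only in rows, so rows that repeat a pose let the fingers close. It gives the time, the measured TCP pose, the force and the opening at its end, in the units of the state.
- sense(): the state, without advancing time (a new reading comes with each control period).
- read_camera(name): name is "scene" or "side" or "wrist"; returns a dict with "image" (420x560x3 uint8, blue, green, red), "vertical_fov" (degrees; the focal length in pixels is half the picture's height over the tangent of half this angle, whatever the lens; pixels are square), "cx", "cy" (the principal point, pixels), "rvec" (rotation vector, rad) and "tvec" (3), from world to camera coordinates, as OpenCV has them. Camera axes: x right, y down, z forward; pixel columns grow to the right and rows downward; lengths in mm; the calibration is good to about 2 mm. A picture is of the moment at which its call begins. There is no depth.
- finish_job(): hands the job in, once; it reports no verdict.
Trained networks look in a picture, given as the dict that the camera call returned (one of the last four; its "shot" number tells which), for a name from the list of things; names that differ only in an ending like _2 or _b are one class to them, and where a whole thing is asked for, a point or a joint stands for the part that bears it (a point fixed in the world has none). Each returns a list of dicts, best first, with "p" (0 to 1); they miss things now and then, are a little off and sometimes report something else, mostly with a low value. They report only what shows in the picture. A call takes as long as a camera call.
- recognise(picture, target): "bbox" ([left, top, right, bottom] in pixels, round what is visible of it).
- place_of(picture, target): "uv" ([column, row] in pixels: a listed point, or the origin of a listed thing).
The state is a dict: "t": time; "joints": joint angles; "qvel": joint speeds; "joint_efforts": joint torques, N m; "ee_pos": TCP position; "ee_rot": TCP orientation; "contact_force": force on the tool from outside, world axes, zero at the start; "wrist_torque": the same for the moment, N m; "grip_width": finger opening in mm.
Only numpy, scipy, OpenCV 4.12 (cv2) and the standard library are available. Lean on these libraries where they do the work, as an engineer would, in place of code of your own. Each camera call takes 0.05 s, during which the arm holds its last target.

TASK

Change the bench air over from the valve with the round button to the valve with the square button. First press the round button, which is up, so that it latches down (shut); check that it stays down. Then press the square button, which is latched down, so that it pops up and stays up (open); leave the valve with the oblong bar button open as it is.

Things in the scene. Friction and masses are not known exactly. Their poses are not given: they have to be found in the camera images.
- round_button (a joint): Round-headed black button, 46 mm across, 11 mm thick, on a 24 mm steel stem on its grey valve block; starts up. Value = depth pressed straight down, m: 0 up (open), 0.021 latched down (shut), 0.033 solid stop. A press past 0.031 (press to the stop), then let go, changes state: up latches down at 0.021, down pops up to 0. A shorter press changes nothing. Spring: 2.5 N at the top, 6 N just short of the stop.
- square_button (a joint): Button with a square head, 42 x 42 mm, 11 mm thick; starts latched down. Same values and behaviour as round_button. The three valve blocks (60 x 66 mm, 74 mm tall) stand in any order, 120 mm apart in a row, on one fixed steel foot plate (110 x 400 x 14 mm) turned up to 0.3 rad.
- bar_button (a joint): Button with an oblong bar head, 60 mm (across the row) x 24 mm, 11 mm thick, on the third block of the row; starts up and must not be pressed. Same values and behaviour as round_button.
- round_button_top (a point): Round button: centre of the upper face of the head; moves with the button: 133 mm above the table when up, 112 mm latched down, 100 mm at the stop. z is up; x points across the row, away from the pipe coupling on the block's front.
- square_button_top (a point): Square button: centre of the upper face of the head; moves with the button: 133 mm above the table when up, 112 mm latched down, 100 mm at the stop. z is up; x points across the row, away from the pipe coupling on the block's front.

How it is judged (in metres and radians):
On the way, in this order (a step that is already met when the one before it is completed fails the run):
1. the round button is latched down and let go while the square one is still down (value of joint round_button between 0.017 and 0.026 m and contact force between the fingers and anything else below 0.5 N and value of joint square_button above 0.017 m), for 0.2 s.
2. the square button has popped up and is let go, the round one still down (value of joint round_button between 0.017 and 0.026 m and value of joint square_button below 0.005 m and contact force between the fingers and anything else below 0.5 N), for 0.2 s.
At the end, for the whole second after the job is handed in: The round button is latched down (17 to 26 mm in), the square button is up (less than 5 mm in), the bar button is up (less than 5 mm in), and all are at rest (value of joint round_button between 0.017 and 0.026 m and value of joint each of square_button, bar_button below 0.005 m and velocity of joint each of round_button, square_button, bar_button below 0.02 m/s); the robot touches nothing.
It fails at once if the bar button was pressed (more than 8 mm in) (value of joint bar_button above 0.008 m).
It also fails if it takes over 35 s, if anything falls off the work surface, if the arm or the gripper's body presses on something with over 40 N, if the wrist force passes 120 N, or if a joint passes its speed limit or range.

## Working session

There is one attempt and no reset: what is moved stays moved. The work goes in short steps, Python scripts to look and compute and a tool call to move; the robot and the scene stay as the last step left them, time stands still between calls to the robot, and variables do not carry over. Pictures are saved under pics/ and viewed, and the job is handed in when it is done.

Besides the shell and the picture viewer there is one more tool, called after "Request:" as a command line: name --argument value ..., lists and objects as JSON in quotes. carry_out: Moves the arm, as the interface text tells. Its arguments: {"type":"object","properties":{"deltas":{"type":"string"},"fingers":{"type":"number"},"grip_force":{"type":"number"}},"required":["deltas"]}

```bash
mkdir -p pics; cat > h.py <<'E'
from workcell import *
import numpy as np, cv2
def K(p):
    f=210/np.tan(np.radians(p["vertical_fov"])/2)
    return f
def ray(p,uv):
    f=K(p);R,_=cv2.Rodrigues(np.array(p["rvec"],float));t=np.array(p["tvec"],float).ravel()
    d=R.T@np.array([(uv[0]-p["cx"])/f,(uv[1]-p["cy"])/f,1]);return -R.T@t,d
def atz(p,uv,z):
    c,d=ray(p,uv);return c+d*(z-c[2])/d[2]
def proj(p,X):
    f=K(p);M=np.array([[f,0,p["cx"]],[0,f,p["cy"]],[0,0,1]])
    return cv2.projectPoints(np.array([X],float),np.array(p["rvec"],float),np.array(p["tvec"],float),M,None)[0].ravel()
E
python3 - <<'E'
from h import *
s=sense();print(s["t"],s["ee_pos"],s["ee_rot"],s["contact_force"],s["grip_width"])
print(cv2.Rodrigues(np.array(s["ee_rot"]))[0].round(3))
for n in("scene","side"):
    p=read_camera(n);cv2.imwrite(f"pics/{n}0.png",p["image"])
    print(n,p["vertical_fov"],p["cx"],p["cy"],[k for k in p])
    for t,z in(("round_button_top",133),("square_button_top",112)):
        for r in place_of(p,t)[:3]: print(t,r,atz(p,r["uv"],z).round(1))
    for t in("round_button","square_button","bar_button"):
        print(t,recognise(p,t)[:3])
E
```

```text
0.0 [ 137.36315638 -506.41203841  230.80502543] [-0.27705383  2.08117022 -2.07884371] [-0.34246657 -1.04621262  0.38670564] 85.10957089694915
[[-0.965 -0.     0.262]
 [-0.262  0.001 -0.965]
 [-0.    -1.    -0.001]]
scene 51.318283995186206 286.07483447625674 208.1841019342526 ['image', 'vertical_fov', 'cx', 'cy', 'rvec', 'tvec', 'shot']
round_button_top {'uv': [242.9, 156.6], 'p': 0.63} [477.8 -61.2 133. ]
square_button_top {'uv': [301.6, 172.6], 'p': 0.88} [460.4  58.2 112. ]
round_button [{'bbox': [228.5, 154.5, 252.6, 180.1], 'p': 0.93}]
square_button [{'bbox': [287.5, 168.7, 310.1, 187.5], 'p': 0.77}]
bar_button [{'bbox': [173.8, 142.3, 196.0, 176.6], 'p': 0.69}]
side 45.434097052793234 279.08143558008413 208.76375197158063 ['image', 'vertical_fov', 'cx', 'cy', 'rvec', 'tvec', 'shot']
round_button_top {'uv': [364.9, 186.9], 'p': 0.96} [489.5 -63.4 133. ]
square_button_top {'uv': [334.7, 238.6], 'p': 0.75} [475.3  59.8 112. ]
round_button [{'bbox': [353.3, 181.4, 376.6, 210.6], 'p': 0.7}]
square_button [{'bbox': [324.8, 227.3, 355.5, 257.1], 'p': 0.96}]
bar_button [{'bbox': [371.5, 143.0, 404.8, 171.4], 'p': 0.55}]
```

View pics/scene0.png

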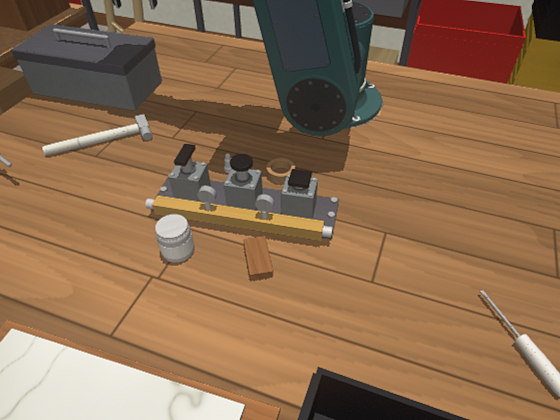

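View pics/side0.png

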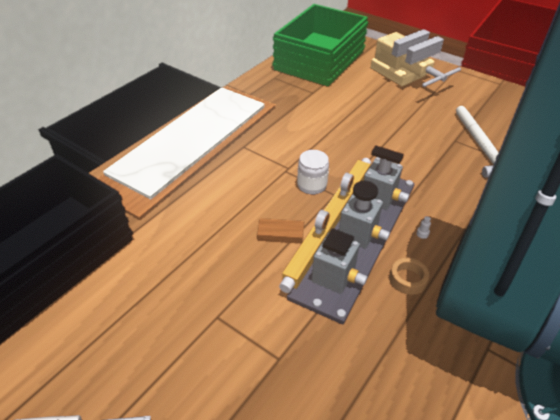

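Both views show the row as bar, round (middle), square; a yellow rail stands on the far side. The two views differ by about 12 mm in x, so I'll zoom in to refine.

```bash
python3 - <<'E'
from h import *
a=cv2.imread("pics/scene0.png")[135:240,140:345];b=cv2.imread("pics/side0.png")[140:320,270:420]
cv2.imwrite("pics/z1.png",cv2.resize(a,None,fx=3.9,fy=3.9,interpolation=cv2.INTER_CUBIC))
cv2.imwrite("pics/z2.png",cv2.resize(b,None,fx=3.3,fy=3.3,interpolation=cv2.INTER_CUBIC))
E
```

```text
(no output)
```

View pics/z1.png

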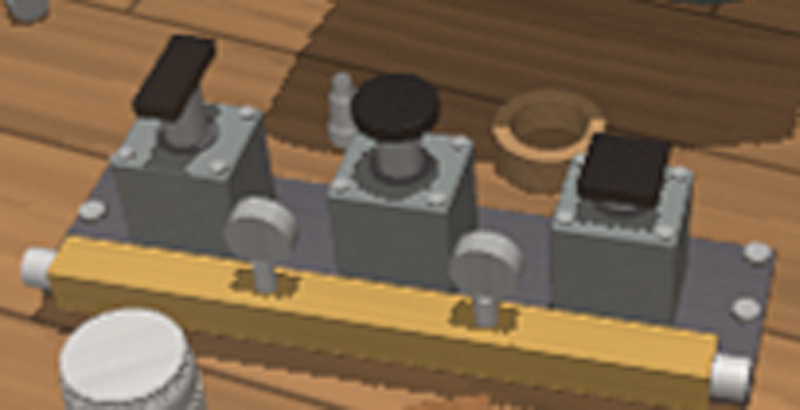

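View pics/z2.png

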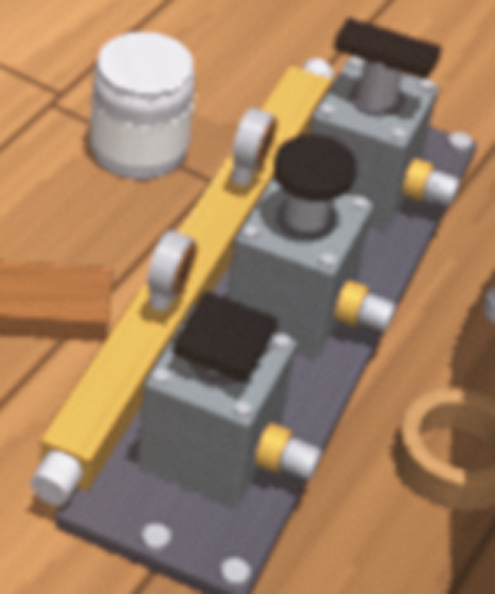

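```bash
python3 - <<'E'
from h import *
ps=[read_camera("scene"),read_camera("side")]
m={"round":([241.5,160.9],[365.8,189.7],133),"square":([300.8,177.3],[339.1,239.4],112),"bar":([186.2,153],[388.2,152.7],133)}
for n,(u,v,z) in m.items():
    A=[];B=[]
    for p,q in zip(ps,(u,v)):
        c,d=ray(p,q);d/=np.linalg.norm(d);P=np.eye(3)-np.outer(d,d);A.append(P);B.append(P@c)
        print(n,atz(p,q,z).round(1))
    X=np.linalg.lstsq(np.vstack(A),np.hstack(B),rcond=None)[0];print("  tri",X.round(1),[ (proj(p,X)-q).round(1) for p,q in zip(ps,(u,v))])
print(sense()["joints"],[ray(p,[0,0])[0].round(0) for p in ps])
E
```

```text
round [491.1 -58.3 133. ]
round [484.5 -57.8 133. ]
  tri [486.2 -61.2 129. ] [array([-0.2, -0.2]), array([-0.2,  0.3])]
square [474.3  61.2 112. ]
square [468.4  56.9 112. ]
  tri [469.5  57.9 109.5] [array([-0.8, -0.9]), array([-1. ,  1.1])]
bar [ 506.9 -173.9  133. ]
bar [ 502.3 -178.7  133. ]
  tri [ 502.9 -178.   131. ] [array([-0.6, -0.8]), array([-0.6,  0.9])]
[-1.46129900e+00  2.63098847e-01 -4.83408865e-02  1.25943036e+00
 -3.08921701e-07  1.41549003e+00] [array([1094.,  257.,  691.]), array([221., 578., 744.])]
```

```bash
python3 - <<'E'
from h import *
p=read_camera("scene");s=sense()
print(proj(p,s["ee_pos"]),proj(p,[0,0,0]))
for uv in([70,95],[130,105],[25,85]): print(atz(p,uv,0).round(0))
for uv in([30,50],[120,70],[85,35],[160,35]): print(atz(p,uv,100).round(0))
R=cv2.Rodrigues(np.array(s["ee_rot"]))[0]
for X in([487,-59],[470.5,58.5]):
    print(R.T@(np.array(X+[200])-s["ee_pos"])/300)
p=read_camera("wrist");cv2.imwrite("pics/w0.png",p["image"])
E
```

```text
[137.11773786  11.88032211] [332.40292091  99.16325109]
[ 245. -732.    0.]
[ 229. -535.    0.]
[ 245. -898.    0.]
[ 207. -861.  100.]
[ 217. -546.  100.]
[  70. -775.  100.]
[  -9. -559.  100.]
[-1.51530089  0.10426883 -1.13536301]
[-1.5647363   0.10424224 -1.52777085]
```

View pics/w0.png

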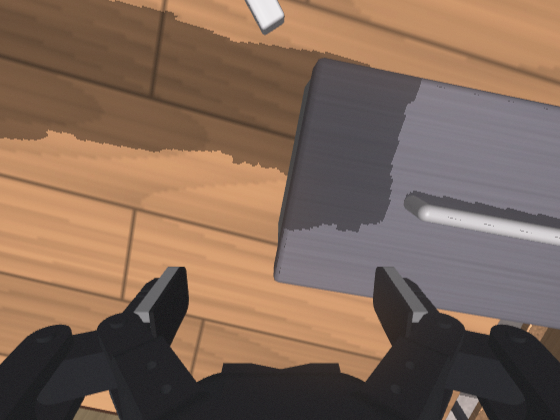

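Request:
carry_out --deltas "-0.16 0 -0.1; -0.28 0 -0.2; -0.4 0 -0.3; -0.5 0 -0.38; -0.6 0 -0.46" --fingers 1

```text
invalid input at $.deltas[0]: expected 4 numbers
```

Request:
carry_out --deltas "-0.1 0 -0.08 0; -0.22 0 -0.17 0; -0.34 0 -0.26 0; -0.46 0 -0.35 0; -0.58 0 -0.44 0" --fingers 1

```text
t: 1.3
ee_pos: [271.5, -332.3, 231.4]
ee_rot: [-0.276, 2.08, -2.081]
contact_force: [0.2, -0.6, -0.2]
grip_width: 11.9
```

Request:
carry_out --deltas "-0.12 0 -0.09 0; -0.24 0 -0.18 0; -0.36 0 -0.27 0; -0.48 0 -0.36 0; -0.58 0 -0.44 0"

```text
t: 1.8
ee_pos: [405.2, -158.9, 231.5]
ee_rot: [-0.277, 2.079, -2.08]
contact_force: [-0.4, -0.5, -0.4]
grip_width: 0.2
```

```bash
cat > go.py <<'E'
from h import *
import sys
def go(X):
    s=sense();R=cv2.Rodrigues(np.array(s["ee_rot"]))[0]
    print(s["t"],np.round(s["ee_pos"],1),"F",np.round(s["contact_force"],1),"w",round(s["grip_width"],1),"delta",(R.T@(np.array(X)-s["ee_pos"])/300).round(3))
E
python3 -c "
from go import *
go([487,-59,180]);go([470.5,58.5,180])"
```

```text
1.8 [ 405.2 -158.9  231.5] F [-0.4 -0.5 -0.4] w 0.2 delta [-0.35   0.172 -0.25 ]
1.8 [ 405.2 -158.9  231.5] F [-0.4 -0.5 -0.4] w 0.2 delta [-0.4    0.171 -0.642]
```

Request:
carry_out --deltas "-0.12 0 -0.08 0; -0.24 0 -0.17 0; -0.35 0 -0.25 0; -0.35 0.08 -0.25 0; -0.35 0.15 -0.25 0"

```text
t: 2.3
ee_pos: [486.6, -59.8, 185.6]
ee_rot: [-0.279, 2.078, -2.079]
contact_force: [-0.8, -0.7, -0.3]
grip_width: 0.1
```

```bash
python3 - <<'E'
from go import *
ims=[]
for n,z in(("scene",(100,230,150,335)),("side",(110,290,270,420))):
    p=read_camera(n);a=p["image"][z[0]:z[1],z[2]:z[3]];k=300*1.0/a.shape[0]*1.5
    cv2.imwrite(f"pics/{n}1.png",cv2.resize(a,None,fx=3,fy=3,interpolation=cv2.INTER_CUBIC))
    print(n,proj(p,sense()["ee_pos"]))
p=read_camera("wrist");cv2.imwrite("pics/w1.png",p["image"])
for t,z in(("round_button_top",133),("square_button_top",112)):
    for r in place_of(p,t)[:3]: print(t,r,atz(p,r["uv"],z).round(1))
go([487,-59,99])
E
```

```text
scene [240.13143407 138.76760764]
side [370.30518492 167.08070305]
round_button_top {'uv': [284.5, 228.4], 'p': 0.56} [488.8 -62.  133. ]
square_button_top {'uv': [109.5, 201.0], 'p': 0.96} [468.9  60.  112. ]
2.55 [486.2 -61.3 187.3] F [ 0.7  0.2 -0.6] w 0.0 delta [-0.004  0.294 -0.007]
```

View pics/w1.png

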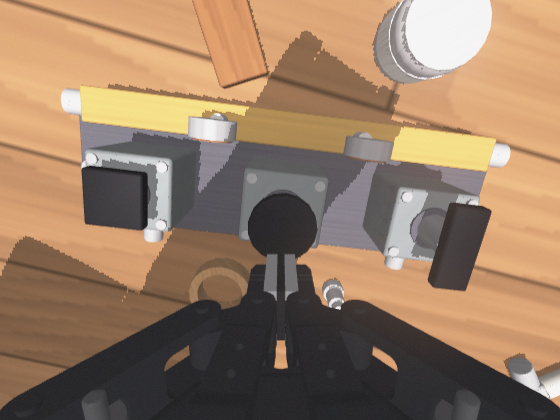

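View pics/side1.png

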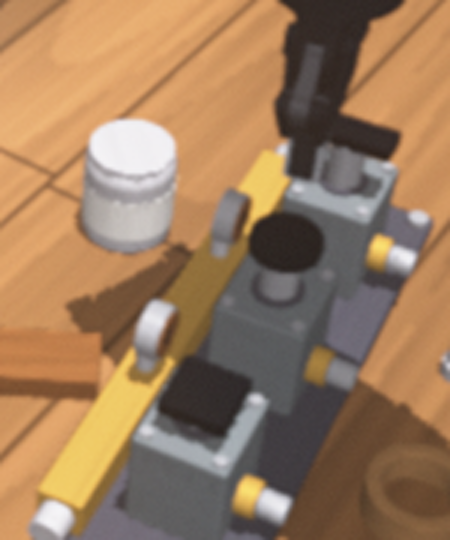

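View pics/scene1.png

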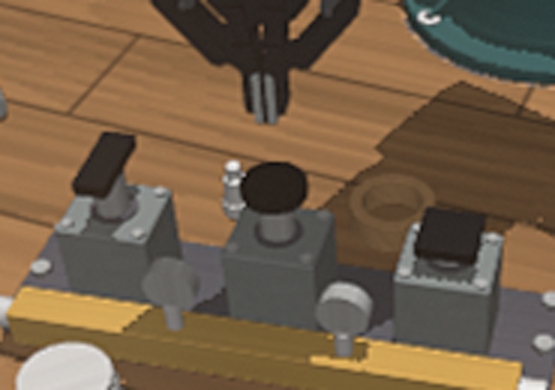

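The wrist view shows the round head at (282,225), giving (489,-62). That agrees within 3 mm with the other views, and the TCP is centred over it, so I press.

Request:
carry_out --deltas "-0.005 0.1 0 0; -0.005 0.17 0 0; -0.005 0.22 0 0; -0.005 0.26 0 0; -0.005 0.285 0 0"

```text
t: 3.05
ee_pos: [487.8, -61.0, 101.4]
ee_rot: [-0.275, 2.079, -2.08]
contact_force: [-2.6, 0.2, 5.4]
grip_width: 0.0
```

Request:
carry_out --deltas "0 0.006 0 0; 0 0.006 0 0"

```text
t: 3.25
ee_pos: [487.8, -61.0, 100.2]
ee_rot: [-0.275, 2.079, -2.081]
contact_force: [-2.2, -0.4, 5.6]
grip_width: 0.0
```

Request:
carry_out --deltas "0 0.008 0 0; 0 0.008 0 0"

```text
t: 3.45
ee_pos: [488.1, -61.1, 99.7]
ee_rot: [-0.273, 2.077, -2.081]
contact_force: [-12.8, 2.4, 39.7]
grip_width: -0.2
```

The solid stop is reached at z ≈ 99.7 with 40 N. Now I lift off and check.

Request:
carry_out --deltas "0 -0.02 0 0; 0 -0.06 0 0; 0 -0.12 0 0; 0 -0.2 0 0; 0 -0.26 0 0"

```text
t: 3.95
ee_pos: [487.8, -61.0, 176.9]
ee_rot: [-0.274, 2.079, -2.08]
contact_force: [0.2, 0.3, 0.2]
grip_width: 0.1
```

Request:
carry_out --deltas "0 0 0 0; 0 0 0 0; 0 0 0 0"

```text
t: 4.25
ee_pos: [487.1, -60.6, 174.2]
ee_rot: [-0.277, 2.081, -2.08]
contact_force: [0.1, -0.0, -0.0]
grip_width: -0.2
```

```bash
python3 - <<'E'
from go import *
for n,z in(("scene",(100,230,150,335)),("side",(110,290,270,420))):
    p=read_camera(n);a=p["image"][z[0]:z[1],z[2]:z[3]]
    cv2.imwrite(f"pics/{n}2.png",cv2.resize(a,None,fx=3,fy=3,interpolation=cv2.INTER_CUBIC))
p=read_camera("wrist")
for t in("round_button_top","square_button_top"):
    for r in place_of(p,t)[:2]: print(t,r,atz(p,r["uv"],112).round(1))
go([470,59.5,180])
E
```

```text
round_button_top {'uv': [279.7, 226.8], 'p': 0.69} [487.8 -60.  112. ]
square_button_top {'uv': [104.1, 205.3], 'p': 0.91} [471.7  58.  112. ]
4.5 [487.1 -60.5 174.2] F [-0.3  0.3 -0.5] w 0.2 delta [-0.05  -0.019 -0.401]
```

View pics/scene2.png

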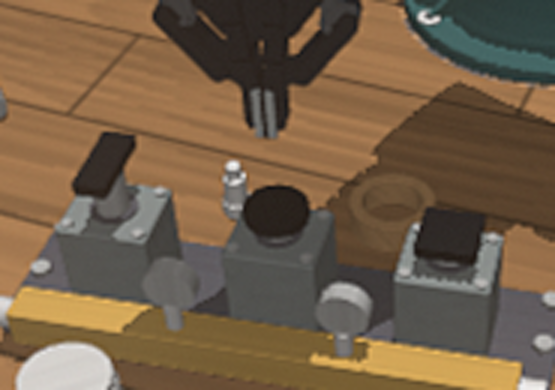

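View pics/side2.png

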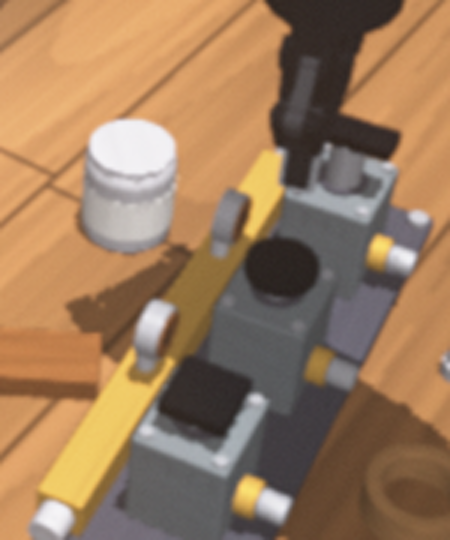

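Both pictures show the round head latched low at scene crop (277,212), at the same height as the square head at (450,235). The bar is still up. Next is the square button, at about (471,59).

Request:
carry_out --deltas "-0.01 0 -0.1 0; -0.02 0 -0.2 0; -0.04 0 -0.3 0; -0.05 0 -0.4 0; -0.05 0 -0.4 0"

```text
t: 5.0
ee_pos: [469.6, 61.6, 174.5]
ee_rot: [-0.28, 2.079, -2.078]
contact_force: [-0.5, -0.2, 0.1]
grip_width: 0.2
```

```bash
python3 - <<'E'
from go import *
p=read_camera("wrist");cv2.imwrite("pics/w3.png",p["image"])
for r in place_of(p,"square_button_top")[:2]: print(r,atz(p,r["uv"],112).round(1))
go([471,59,99.5])
E
```

```text
{'uv': [283.6, 226.4], 'p': 0.72} [471.3  59.7 112. ]
5.1 [470.3  59.4 174.5] F [ 0.8 -0.2 -0. ] w 0.2 delta [-0.002  0.25   0.002]
```

View pics/w3.png

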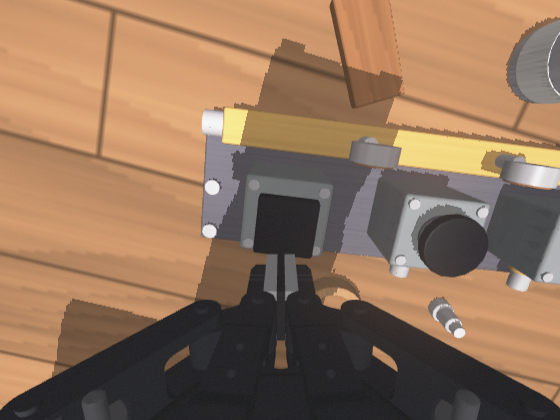

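The square head, at (287,225), is right under the tool axis.

Request:
carry_out --deltas "0 0.1 0 0; 0 0.17 0 0; 0 0.21 0 0; 0 0.235 0 0; 0 0.247 0 0"

```text
t: 5.6
ee_pos: [470.1, 58.3, 100.1]
ee_rot: [-0.277, 2.081, -2.082]
contact_force: [-4.3, -1.2, 5.3]
grip_width: -0.3
```

Request:
carry_out --deltas "0 0.007 0 0; 0 0.007 0 0"

```text
t: 5.8
ee_pos: [470.3, 58.3, 99.8]
ee_rot: [-0.276, 2.079, -2.082]
contact_force: [-11.1, -2.8, 26.9]
grip_width: 0.0
```

At the stop with 27 N. Lifting off.

Request:
carry_out --deltas "0 -0.02 0 0; 0 -0.06 0 0; 0 -0.12 0 0; 0 -0.2 0 0; 0 -0.3 0 0"

```text
t: 6.3
ee_pos: [470.3, 58.7, 189.2]
ee_rot: [-0.277, 2.081, -2.08]
contact_force: [1.0, -1.2, -0.8]
grip_width: 0.2
```

Request:
carry_out --deltas "0 -0.05 0 0; 0 -0.05 0 0; 0 -0.05 0 0; 0 -0.05 0 0; 0 -0.05 0 0"

```text
t: 6.8
ee_pos: [470.1, 59.1, 202.6]
ee_rot: [-0.278, 2.081, -2.08]
contact_force: [-0.4, -0.3, 0.5]
grip_width: 0.0
```

```bash
python3 - <<'E'
from go import *
for n,z in(("scene",(100,230,150,335)),("side",(110,290,270,420))):
    p=read_camera(n);a=p["image"][z[0]:z[1],z[2]:z[3]]
    cv2.imwrite(f"pics/{n}4.png",cv2.resize(a,None,fx=3,fy=3,interpolation=cv2.INTER_CUBIC))
go([470,59.5,180])
E
```

```text
6.9 [470.2  59.2 202.9] F [ 0.5 -0.4 -0.1] w 0.2 delta [ 0.     0.076 -0.001]
```

View pics/scene4.png

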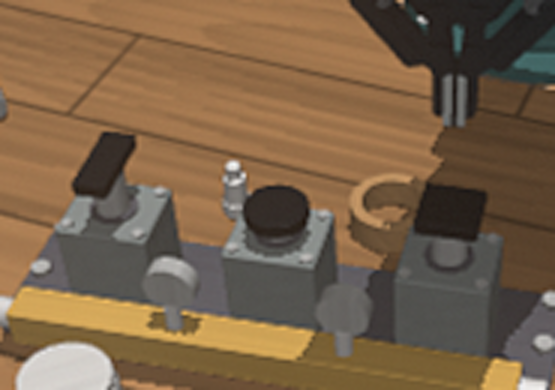

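View pics/side4.png

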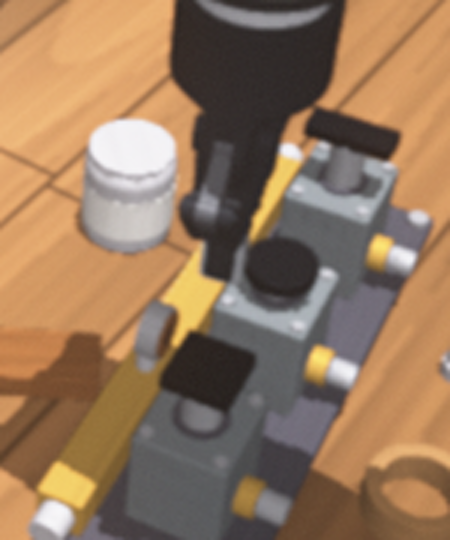

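The square is now up with its stem showing (scene crop (450,210)). The round is still latched down at (277,212), the bar is up, and the tool is clear. Handing in.

```bash
python3 -c "
from workcell import *
print(finish_job())"
```

```text
the job is handed in; nothing more can be done
None
```

The bench air is changed over: the round button is latched down (shut), the square button is up (open), and I did not touch the bar button. I handed the job in at about 6.9 s of the 35 s allowed; it reports no verdict.

- **Round button:** I pressed it to its stop with shut fingers (TCP at z ≈ 99.7 mm, about 40 N) and lifted off. The scene and side pictures then showed it staying down, with the square button still down.
- **Square button:** I pressed it to its stop (z ≈ 99.8 mm, about 27 N) and lifted off.
- **Last checks:** The final scene and side pictures show round down, square up and bar up. The tool is about 70 mm above the square button, and the force reading is only noise (under 1 N).
- **Disagreement:** The networks' first estimates from the scene and side cameras differed by about 12–15 mm in x. I settled it by measuring both pictures myself, and the wrist camera then agreed to within about 3 mm.

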